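# Push the sample canister up the reader's feed chute and hold it home

### The job

A metal sample canister lies across the foot of the reader's sloping feed chute. With your fingertips behind it, push it up the slope in one slow steady push (a few centimetres a second), never letting it roll back and never gripping or lifting it, until it has pressed the spring-loaded stop plate at the top fully in; finish while still holding it there, square against the plate. Push gently, and leave the spare canister, the bottle and the tip box where they stand.

Things in the scene. Friction and masses are not known exactly. Their poses are not given: they have to be found in the camera images.
- chute: Reader's feed chute, fixed to the bench: sloping grey deck, 275 x 150 mm, white reader head at its top. Origin on the bench under the deck; x level, pointing up-hill; z up. The slope is 9 degrees: deck surface at 35 mm + 0.158 x above the bench, from x = -123 mm (open lower end) to 90 mm (head, 54 mm above the deck). Edge guides 10 mm above the deck, 134 mm apart.
- lug_gap (a point): Point on the deck's surface, on its middle line, half-way between the two lugs (26 mm above the deck, 10 mm thick, one in each side corner at the foot) that keep the canister from rolling off the lower end. Between the lugs 106 mm are open for the fingers to reach behind the canister. It lies at chute x = -102 mm.
- canister: Sealed aluminium canister with dark cap band: smooth cylinder, 46 mm diameter, 110 mm long, 0.2 to 0.4 kg, lying across the deck. Origin: its centre; y is its axis, x and z turn as it rolls. It starts against the lugs, centre at chute x = -78 mm, up to 5 mm off the middle, and rolls down freely if let go. Fully home its centre is at chute x = 51 mm, 66 mm above the bench.
- stop_plate (a joint): Travel of the spring-loaded stop plate up along the slope, in m: 0 = out (rest), 0.008 = fully in, against its end. The spring pushes back with 1.4 N at the start of the travel and 4.2 N at the end, beyond that it is rigid.
- plate_face (a point): Centre of the face of the stop plate that the canister meets, 23 mm above the deck, moving with the plate; at rest at chute x = 66 mm. The plate is steel, 118 mm wide, 42 mm high, 6 mm thick, square to the slope.
- spare: Bystander: a spare canister of the same kind standing upright on the bench beside the chute, 46 mm in diameter, 110 mm tall; origin at the centre of its underside.
- bottle: Bystander: amber bottle, 56 mm in diameter, 115 mm tall, standing on the bench beside the chute; origin at the centre of its underside.
- tip_box: Bystander: closed grey pipette-tip box with a white lid, 80 x 120 mm and 60 mm high, on the bench on the chute's other side (its -y side); origin at the centre of its underside.

How it is judged:
On the way:
1. the canister is pushed past the middle of the slope (x of canister in the frame of chute above -0.02 m and value of joint stop_plate below 0.003 m), for 0.05 s.
At the end, for the whole second after the job is handed in: the canister lies on the deck square (within 0.08 rad) against the stop plate, the plate is pressed in by more than 6.2 mm of its 8 mm, and the fingers still press on the canister (more than 0.5 N), which is at rest (value of joint stop_plate above 0.0062 m and x of canister in the frame of chute between 0.0465 and 0.056 m and z of canister in the frame of chute between 0.06 and 0.072 m and angle between the y axis of canister and the y axis of chute, either way round below 0.08 rad and contact force between the fingers and canister above 0.5 N and linear speed of canister below 0.02 m/s); the arm keeps its last pose, push and grip.
It fails at once if the canister rolls back or is shot up the slope (faster than 0.2 m/s) (linear speed of canister above 0.2 m/s).
It fails at once if the canister is lifted off the deck (z of canister in the frame of chute above 0.076 m or (x of canister in the frame of chute below 0 m and z of canister in the frame of chute above 0.068 m) or (x of canister in the frame of chute below -0.04 m and z of canister in the frame of chute above 0.062 m)).
It fails at once if the canister leaves the chute (z of canister in the frame of chute below 0.036 m).
It fails at once if the canister is pushed harder than 40 N (contact force between the fingers and canister above 40 N).
It fails at once if the spare canister, the bottle or the tip box is moved by more than 15 mm or tipped (distance of any of spare, bottle, tip_box from where it was at the start of the episode above 0.015 m or angle between any of spare, bottle, tip_box's own z axis and vertical above 0.2 rad).
It also fails if it takes over 38 s, if anything falls off the work surface, if the arm or the gripper's body presses on something with over 40 N, if the wrist force passes 120 N, or if a joint passes its speed limit or range.

### The arm

A 6-joint arm with a two-finger parallel gripper is mounted at the origin on the work surface. World frame = base frame: x ahead of the robot, y to its left, z up, the work surface at z = 0. Lengths are in m, angles in rad, forces in N, time in s.
With the tool pointing down it reaches from about 0.4 to 0.825 m from the base axis. Payload 7 kg.
Tool frame: the origin (TCP) lies midway between the tips of the shut fingers; the grasp point (between the pads) lies 19 mm behind it; z points along the fingers, y is the direction in which the jaws open and shut (so a half turn about z gives the same grasp; the last joint's range is limited). The gripper opens to 85 mm and grips with 20 to 120 N. Pads are 22 mm wide; open, the fingers measure 114 mm over their backs; the gripper's body (76 mm by 85 mm) begins 54 mm behind the grasp point. The pads swing forward as they close: fully open they stand 13 mm farther back than shut.
Start: joints at [1.446, 0.359, 0.012, 0, -1.224, -0.288], TCP at [0.271, 0.618, 0.231] pointing down, gripper open.
Joint ranges: [-3.07, 3.07], [-1.43, 2.12], [-1.02, 1.25], [-3.03, 1.67], [-3.05, -0], [-3.03, 3.03]. Speed limits (rad/s): [2.39, 2.39, 3.01, 3.14, 3.14, 3.14].

### API

Orientations are given as a rotation vector (axis times angle).
In Python, from cell import telemetry, cams, order gives the robot as it stands. The module is installed in compiled form; this text tells all that it offers.
- The arm moves only by the tool play_rows, never from a script. Its arguments are lists of equal length, an entry for each row: "linear": the shift along the tool's x, y, z in cm, a list of three; "roll": the turn about the tool's z in rad; "claw": the opening in per cent of the stroke, from 0 (shut) to 100 (fully open). In form: {"linear": [[x, y, z], ...], "roll": [roll, ...], "claw": [claw, ...]}. A call has 1 to 8 rows; each row is the pose to reach, as a shift and turn from the pose measured when the call began, along the tool's axes at that moment; what a row does not reach only later rows make up. A row lasts 1/10 s, in which the tool goes at most 50 mm and 8.59 degrees, less where a joint would pass 70% of its speed; a pose out of reach is approached as far as the arm can. A call with a gripper value outside its range is refused whole. The fingers move at their own pace and stop on an object; "force" is the grip in N (left out, the last holds). Time passes only in rows, so rows that repeat a pose let the fingers close. It gives the time, the measured TCP pose, the force and the opening at its end, in the units of the state.
- telemetry.get_state(): the state, without advancing time (a new reading comes with each control period).
- cams.snapshot(name): name is "scene" or "top" or "wrist"; returns a dict with "color" (480x640x3 uint8, blue, green, red), "fx", "fy", "cx", "cy" (pixels), "R" (3x3) and "t" (3): a world point X has camera coordinates R X + t. Camera axes: x right, y down, z forward; pixel columns grow to the right and rows downward; lengths in m; the calibration is good to about 2 mm. The wrist camera is an equidistant fisheye: a pixel r from the principal point sees the ray r / f radians off the axis. A picture is of the moment at which its call begins. There is no depth.
- order.hand_in(): hands the job in, once; it reports no verdict.
The state is a dict: "t": time; "joint_pos": joint angles; "joint_vel": joint speeds; "joint_torque": joint torques, N m; "tool_pos": TCP position; "ee_rot": TCP orientation; "wrist_force": force on the tool from outside, world axes, zero at the start; "ft_torque": the same for the moment, N m; "finger_gap": opening from 0.0 (shut) to 1.0 (fully open).
Only numpy, scipy, OpenCV 4.12 (cv2) and the standard library are available. Lean on these libraries where they do the work, as an engineer would, in place of code of your own. Each camera call takes 0.05 s, during which the arm holds its last target.

## Working session

There is one attempt and no reset: what is moved stays moved. The work goes in short steps, Python scripts to look and compute and a tool call to move; the robot and the scene stay as the last step left them, time stands still between calls to the robot, and variables do not carry over. Pictures are saved under pics/ and viewed, and the job is handed in when it is done.

Besides the shell and the picture viewer there is one more tool, called after "Call:" as a command line: name --pt "numbers of a row" for each row, then --argument value for the rest. play_rows: Moves the arm, as the interface text tells. Its arguments: {"type":"object","properties":{"linear":{"type":"array"},"roll":{"type":"array"},"claw":{"type":"array"},"force":{"type":"number"}},"required":["linear","roll","claw"]}

```bash
mkdir -p pics
python3 - <<'E'
from cell import telemetry, cams
import cv2,numpy as np
for n in ("scene","top","wrist"):
    s=cams.snapshot(n); cv2.imwrite(f"pics/{n}0.png",s["color"]); print(n,s["fx"],s["fy"],s["cx"],s["cy"],np.round(s["R"],4).tolist(),np.round(s["t"],4).tolist())
print(telemetry.get_state())
E
```

```text
scene 440.5440236446907 440.5440236446907 318.2877800022019 230.36452366079186 [[-0.1314, 0.9913, -0.0069], [0.6583, 0.0821, -0.7483], [-0.7412, -0.1028, -0.6633]] [0.0168, -0.337, 1.2739]
top 443.76419511561573 443.76419511561573 319.30584867466274 233.2132876428576 [[0.008, -0.9998, -0.0196], [-0.9872, -0.0047, -0.1594], [0.1593, 0.0206, -0.987]] [0.0528, 0.5935, 0.7251]
wrist 371.64829954431775 371.64829954431775 318.3318044083967 237.2843236248273 [[-0.4017, -0.9158, 0.0011], [-0.8744, 0.3838, 0.2968], [-0.2722, 0.1183, -0.9549]] [0.6735, -0.0389, 0.3798]
{'t': 0.15, 'joint_pos': array([ 1.44605429e+00,  3.59247126e-01,  1.12736148e-02, -2.79157006e-04,
       -1.22409681e+00, -2.88101277e-01]), 'joint_vel': array([ 0.00265617, -0.00425128,  0.00180536,  0.00115935,  0.00100378,
        0.00029423]), 'joint_torque': array([-2.00010698e-03, -5.83874023e+01,  2.93650621e+01,  6.94052070e+00,
       -4.29122098e-03,  3.33101823e-06]), 'tool_pos': array([0.27068958, 0.61794754, 0.23056033]), 'ee_rot': array([ 3.07360415e+00, -6.43778593e-01, -2.47561553e-04]), 'wrist_force': array([-0.35458794,  0.29008092, -0.22396068]), 'ft_torque': array([ 0.00215589, -0.0041282 , -0.00984375]), 'finger_gap': 0.9927597670055998}
```

View pics/scene0.png

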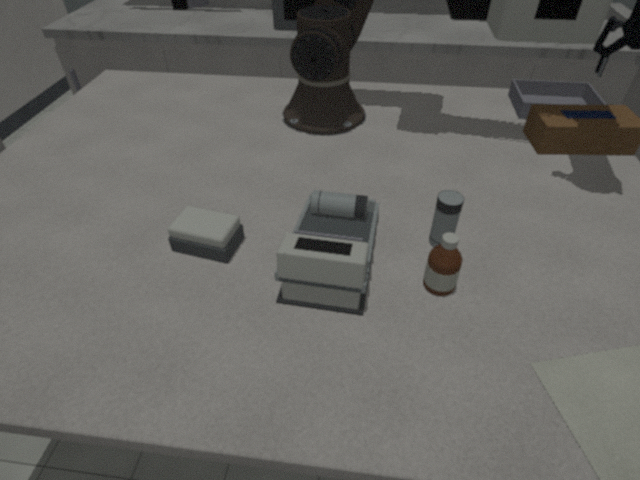

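View pics/top0.png

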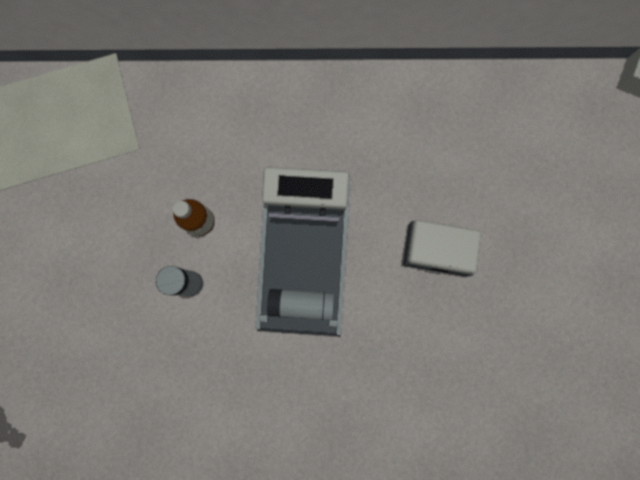

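View pics/wrist0.png

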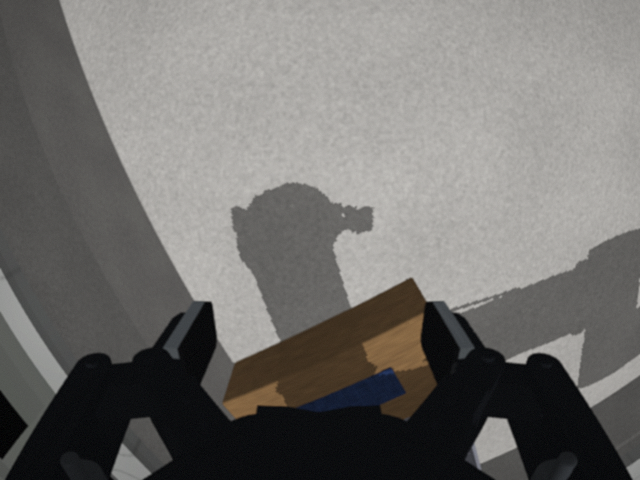

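The canister lies near (302,304) in the top view, between the lugs at the chute's foot. The head is at (306,188), the spare at (172,281), the bottle at (190,214) and the tip box at (444,248). I'll enlarge the chute to get accurate corners.

Run:
```python
import cv2
a=cv2.imread("pics/top0.png")[160:345,150:360]
a=cv2.convertScaleAbs(cv2.resize(a,None,fx=3.2,fy=3.2,interpolation=cv2.INTER_CUBIC),alpha=1.8)
cv2.imwrite("pics/topz.png",a)
a=cv2.imread("pics/scene0.png")[180:315,270:390]
a=cv2.convertScaleAbs(cv2.resize(a,None,fx=4.4,fy=4.4,interpolation=cv2.INTER_CUBIC),alpha=1.6)
cv2.imwrite("pics/scz.png",a)
```

```text
(no output)
```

View pics/topz.png

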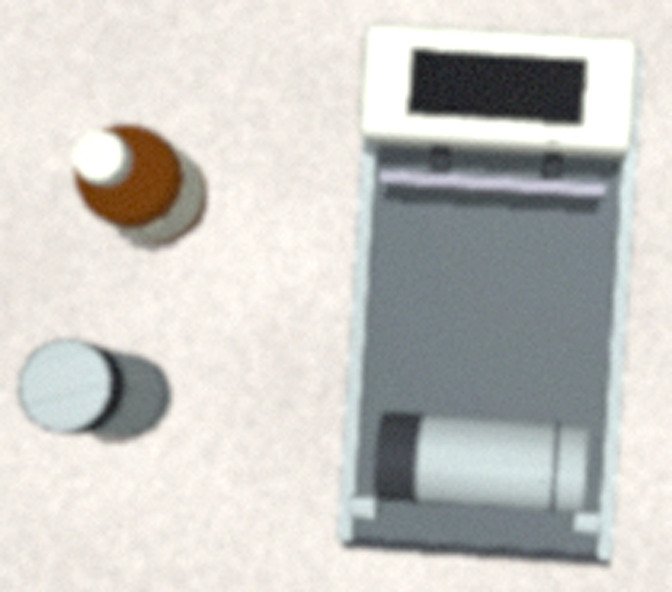

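View pics/scz.png

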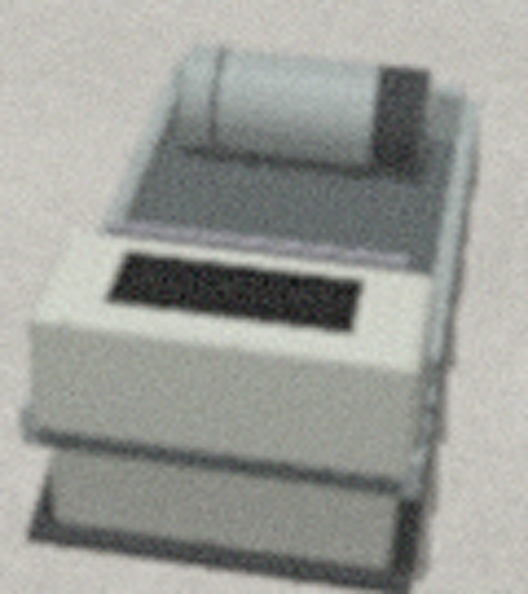

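```bash
cat > h.py <<'E'
import numpy as np, cv2
from scipy.optimize import least_squares
T=dict(f=443.76419511561573,c=np.array([319.30584867466274,233.2132876428576]),R=np.array([[0.008,-0.9998,-0.0196],[-0.9872,-0.0047,-0.1594],[0.1593,0.0206,-0.987]]),t=np.array([0.0528,0.5935,0.7251]))
S=dict(f=440.5440236,c=np.array([318.28778,230.3645237]),R=np.array([[-0.1314,0.9913,-0.0069],[0.6583,0.0821,-0.7483],[-0.7412,-0.1028,-0.6633]]),t=np.array([0.0168,-0.337,1.2739]))
def ray(c,uv,z):
    d=c['R'].T@np.append((np.array(uv)-c['c'])/c['f'],1); o=-c['R'].T@c['t']
    return o+d*(z-o[2])/d[2]
def proj(c,X):
    p=c['R']@np.array(X)+c['t']; return p[:2]/p[2]*c['f']+c['c']
E
python3 - <<'E'
from h import *
z=lambda u,v:(150+(u+.5)/3.2-.5,160+(v+.5)/3.2-.5)
s9,c9=np.sin(np.radians(9)),np.cos(np.radians(9))
def dk(x,y,h): return np.array([x-s9*h,y,.035+.158*x+c9*h])
F=[(z(345,545),dk(-.123,.075,.0)),(z(605,560),dk(-.123,-.075,.0)),
 (z(375,510),dk(-.102,.053,.026)),(z(574,522),dk(-.102,-.053,.026)),
 (z(382,184),dk(.0696,.059,.044)),(z(605,195),dk(.0696,-.059,.044))]
W=[ray(T,uv,p[2]) for uv,p in F]
def tr(q,p): c,s=np.cos(q[2]),np.sin(q[2]); return np.array([q[0]+c*p[0]-s*p[1],q[1]+s*p[0]+c*p[1]])
f=lambda q:np.concatenate([tr(q,p)-w[:2] for w,(uv,p) in zip(W,F)])
r=least_squares(f,[.6,0,0]);print(r.x,(r.fun*1e3).round(1).reshape(-1,2).tolist())
q=r.x
# canister: ends at top-ish silhouette
zc=.035+.158*(-.078)+.023/c9
for uv in [(376,457),(588,468)]: print('can end',ray(T,z(*uv),zc))
print('pred can centre',tr(q,[-.078,0]),zc,'lug gap',tr(q,[-.102,0]),'home',tr(q,[.051,0]))
y2=lambda u,v:(270+(u+.5)/4.4-.5,180+(v+.5)/4.4-.5)
print('scene can',[ray(S,y2(*p),zc+.01) for p in [(193,95),(428,118)]])
# scene prediction check
for nm,p in [('plateL',dk(.0696,.059,.044)),('plateR',dk(.0696,-.059,.044)),('hd',dk(-.123,.075,.01))]:
    X=np.append(tr(q,p),p[2]); uv=proj(S,X); print(nm,(uv-[270,180])*4.4)
print('spare',ray(T,z(67,386),.110),'bottle',ray(T,z(100,157),.115),'tip',ray(T,(446,247),.06))
E
```

```text
[ 0.54709954  0.08577828 -0.05655709] [[3.1, 2.9], [1.4, -4.0], [-1.2, -0.1], [-1.9, -0.1], [-0.0, 1.7], [-1.4, -0.4]]
can end [0.47322749 0.14477299 0.0459627 ]
can end [0.46834242 0.0316288  0.0459627 ]
pred can centre [0.46922425 0.09018738] 0.04596269789312407 lug gap [0.44526263 0.09154403] home [0.59801799 0.08289541]
scene can [array([0.48288414, 0.03779987, 0.0559627 ]), array([0.48657229, 0.14377531, 0.0559627 ])]
plateL [408.83365426 250.77066199]
plateR [109.86543366 214.37756025]
hd [478.58683807  93.13388809]
spare [0.50647568 0.29037734 0.11      ] bottle [0.6213246  0.27893766 0.115     ] tip [ 0.56857146 -0.15893613  0.06      ]
```

Call:
play_rows --pt "2.8 3.4 0" --pt "5.6 6.7 0" --pt "8.4 10.1 0" --pt "11.2 13.4 0" --pt "14 16.8 0" --pt "16.8 20.2 0" --pt "19.6 23.5 0" --pt "22.4 26.9 0" --roll '[-0.04,-0.09,-0.13,-0.18,-0.22,-0.27,-0.31,-0.356]' --claw '[50,50,50,50,50,50,50,50]'

```text
t: 0.95
tool_pos: [0.368, 0.2799, 0.231]
ee_rot: [3.139, -0.086, -0.0]
wrist_force: [2.4, -0.7, 0.8]
finger_gap: 0.499
```

```bash
cat > st.py <<'E'
from cell import telemetry
from scipy.spatial.transform import Rotation as Ro
import numpy as np
q=np.array([.5471,.0858,-.0566])
s=telemetry.get_state(); R=Ro.from_rotvec(s['ee_rot']).as_matrix(); p=s['tool_pos']
print('t',s['t'],'p',p.round(4),'xaxis yaw',np.arctan2(R[1,0],R[0,0]).round(4),'zax',R[:,2].round(3),'F',s['wrist_force'].round(2),'gap',round(s['finger_gap'],3))
c,sn=np.cos(q[2]),np.sin(q[2]);d=p[:2]-q[:2]; print('chute xy',(c*d[0]+sn*d[1]).round(4),(-sn*d[0]+c*d[1]).round(4))
def goto(cx,cy,z):
    w=np.array([q[0]+c*cx-sn*cy,q[1]+sn*cx+c*cy,z]); print('goto',cx,cy,z,'cm',(R.T@(w-p)*100).round(2),'roll',(np.arctan2(R[1,0],R[0,0])-q[2]).round(3))
E
python3 - <<'E'
from st import *
goto(-.135,0,.23);goto(-.135,-.002,.12);print(s['joint_pos'].round(3))
E
```

```text
t 0.95 p [0.368  0.2799 0.231 ] xaxis yaw -0.0548 zax [-0.    -0.001 -1.   ] F [ 2.38 -0.72  0.8 ] gap 0.499
chute xy -0.1898 0.1837
goto -0.135 0 0.23 cm [ 5.45 18.37  0.11] roll 0.002
goto -0.135 -0.002 0.12 cm [ 5.45 18.56 11.11] roll 0.002
[ 1.078  0.002 -0.435  0.    -1.135  0.438]
```

Call:
play_rows --pt "1 3.2 0" --pt "2 6.5 0" --pt "3 9.8 0" --pt "4 13 0" --pt "5 16.2 1" --pt "5.4 18.5 4" --pt "5.4 18.5 7" --pt "5.4 18.5 7" --roll '[0,0,0,0,0,0,0,0]' --claw '[50,50,50,50,50,50,50,50]'

```text
t: 1.75
tool_pos: [0.4095, 0.09, 0.1582]
ee_rot: [3.136, -0.09, -0.009]
wrist_force: [1.0, -0.3, 0.6]
finger_gap: 0.499
```

Run:
```python
from st import *
from cell import cams
import cv2
goto(-.135,-.002,.036)
for n in ("wrist","top","scene"):
    s=cams.snapshot(n); cv2.imwrite(f"pics/{n}1.png",cv2.convertScaleAbs(s["color"],alpha=1.5))
print(np.round(s["R"],4)[0])
```

```text
t 1.75 p [0.4095 0.09   0.1582] xaxis yaw -0.0572 zax [-0.006 -0.004 -1.   ] F [ 1.01 -0.31  0.56] gap 0.499
chute xy -0.1377 -0.0036
goto -0.135 -0.002 0.036 cm [ 0.33 -0.21 12.21] roll -0.001
[-0.1314  0.9913 -0.0069]
```

View pics/wrist1.png

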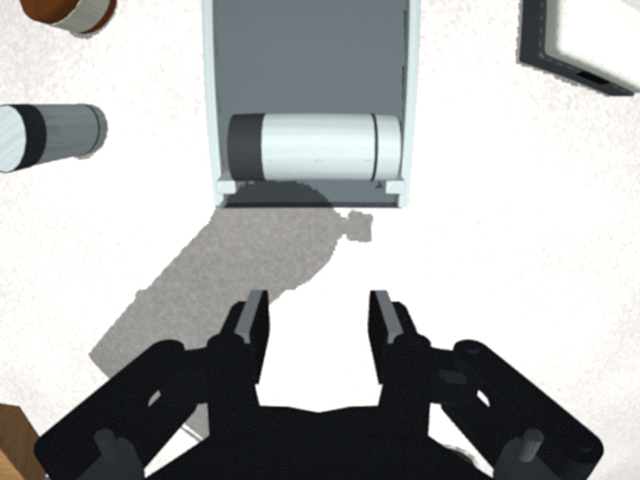

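View pics/top1.png

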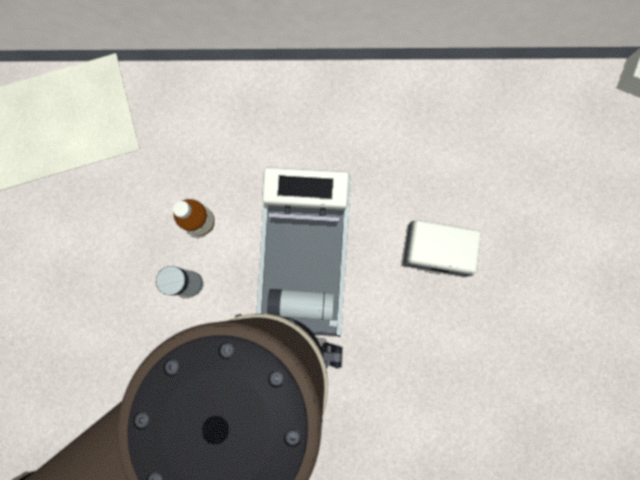

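The wrist view shows the canister square across the deck against the lugs. Its centre is at column 314, the lugs are at columns 227 and 396, and the fingers are centred at about column 319. Next I'll lower the fingers behind it.

Call:
play_rows --pt "0.3 -0.1 2.5" --pt "0.3 -0.1 5" --pt "0.3 -0.1 7.5" --pt "0.3 -0.1 10" --pt "0.3 -0.1 11.5" --pt "0.3 -0.1 12.6" --pt "0.3 -0.1 12.6" --pt "0.3 -0.1 12.6" --roll '[0,0,0,0,0,0,0,0]' --claw '[50,50,50,50,50,50,50,50]'

```text
t: 2.7
tool_pos: [0.4165, 0.0945, 0.0374]
ee_rot: [3.14, -0.083, 0.003]
wrist_force: [-0.3, 0.6, -0.0]
finger_gap: 0.5
```

Run:
```python
from st import *
from cell import cams
import cv2
goto(-.112,-.002,.034)
for n in ("wrist","scene"):
    s=cams.snapshot(n); a=cv2.convertScaleAbs(s["color"],alpha=1.5)
    if n=="scene": a=cv2.resize(a[150:320,220:400],None,fx=3.4,fy=3.4,interpolation=cv2.INTER_CUBIC)
    cv2.imwrite(f"pics/{n}2.png",a)
```

```text
t 2.7 p [0.4165 0.0945 0.0374] xaxis yaw -0.0528 zax [ 0.002 -0.    -1.   ] F [-0.27  0.59 -0.  ] gap 0.5
chute xy -0.1309 0.0013
goto -0.112 -0.002 0.034 cm [1.88 0.34 0.35] roll 0.004
```

View pics/wrist2.png

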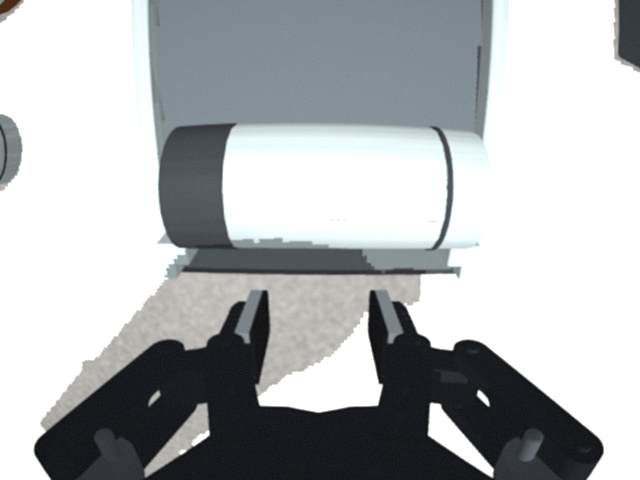

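View pics/scene2.png

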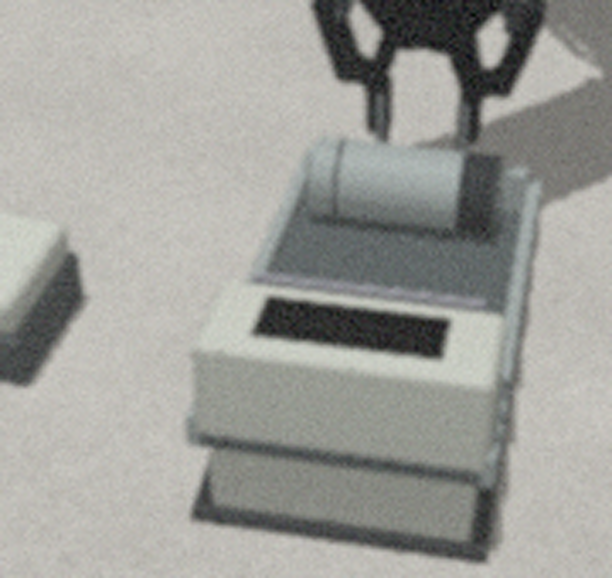

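The canister spans columns 160–488 and the fingers sit centred behind it, between the lugs. Next is a slow approach to contact.

Call:
play_rows --pt "0.3 0.2 0.2" --pt "0.6 0.2 0.3" --pt "0.9 0.2 0.3" --pt "1.1 0.2 0.3" --pt "1.3 0.2 0.3" --pt "1.5 0.2 0.3" --pt "1.6 0.2 0.3" --pt "1.7 0.2 0.3" --roll '[0.004,0.004,0.004,0.004,0.004,0.004,0.004,0.004]' --claw '[50,50,50,50,50,50,50,50]'

```text
t: 3.6
tool_pos: [0.4334, 0.0915, 0.0345]
ee_rot: [-3.14, 0.09, -0.004]
wrist_force: [-0.4, -0.1, 0.3]
finger_gap: 0.496
```

Run:
```python
from st import *
from cell import cams
import cv2
goto(-.112,-.002,.034)
s=cams.snapshot("wrist"); cv2.imwrite("pics/wrist3.png",cv2.convertScaleAbs(s["color"],alpha=1.3))
```

```text
t 3.6 p [0.4334 0.0915 0.0345] xaxis yaw -0.0573 zax [ 0.003  0.    -1.   ] F [-0.36 -0.15  0.32] gap 0.496
chute xy -0.1138 -0.0008
goto -0.112 -0.002 0.034 cm [0.18 0.12 0.05] roll -0.001
```

View pics/wrist3.png

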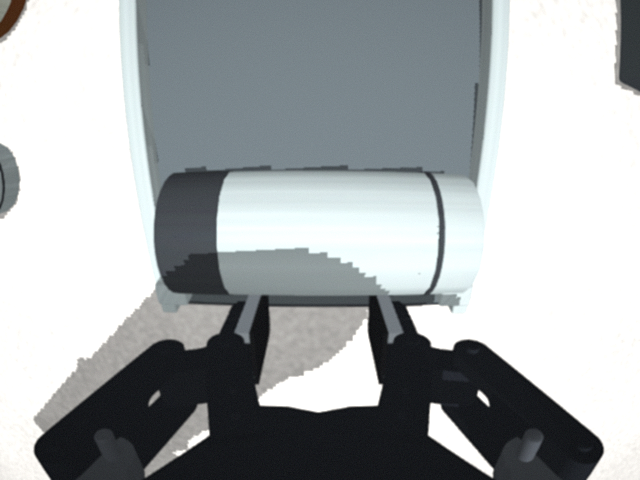

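Call:
play_rows --pt "0.15 0 0" --pt "0.3 0 -0.02" --pt "0.5 0 -0.05" --pt "0.75 0 -0.09" --pt "1.0 0 -0.13" --pt "1.25 0 -0.17" --pt "1.5 0 -0.21" --pt "1.75 0 -0.25" --roll '[0,0,0,0,0,0,0,0]' --claw '[50,50,50,50,50,50,50,50]'

```text
t: 4.45
tool_pos: [0.4512, 0.0904, 0.0371]
ee_rot: [-3.14, 0.09, -0.004]
wrist_force: [-4.6, -0.1, 1.8]
finger_gap: 0.501
```

Run:
```python
from st import *
goto(-.075,-.001,.034+.158*.037)
```

```text
t 4.45 p [0.4512 0.0904 0.0371] xaxis yaw -0.0573 zax [ 0.003  0.    -1.   ] F [-4.61 -0.12  1.84] gap 0.501
chute xy -0.096 -0.0008
goto -0.075 -0.001 0.039846 cm [ 2.1   0.02 -0.27] roll -0.001
```

Call:
play_rows --pt "0.25 0 -0.04" --pt "0.5 0 -0.08" --pt "0.75 0 -0.12" --pt "1.0 0 -0.16" --pt "1.25 0 -0.2" --pt "1.5 0 -0.24" --pt "1.75 0 -0.28" --pt "2.0 0 -0.31" --roll '[0,0,0,0,0,0,0,0]' --claw '[50,50,50,50,50,50,50,50]'

```text
t: 5.25
tool_pos: [0.4714, 0.0893, 0.0403]
ee_rot: [-3.14, 0.09, -0.004]
wrist_force: [-3.5, -0.2, 2.6]
finger_gap: 0.504
```

Run:
```python
from st import *
from cell import cams
import cv2
s=cams.snapshot("wrist"); cv2.imwrite("pics/wrist4.png",cv2.convertScaleAbs(s["color"],alpha=1.3))
goto(-.056,-.001,.034+.158*.056)
```

```text
t 5.25 p [0.4714 0.0893 0.0403] xaxis yaw -0.0572 zax [ 0.003  0.    -1.   ] F [-3.54 -0.23  2.62] gap 0.504
chute xy -0.0758 -0.0008
goto -0.056 -0.001 0.042848000000000004 cm [ 1.98  0.02 -0.25] roll -0.001
```

View pics/wrist4.png

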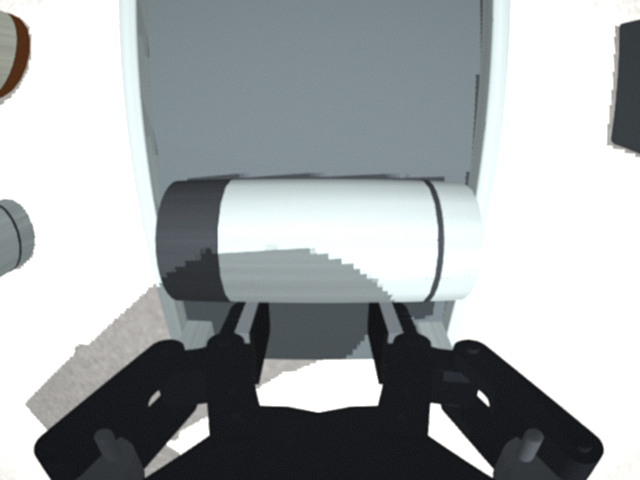

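Square on both fingertips and ahead of the lugs. Continuing.

Call:
play_rows --pt "0.25 0 -0.04" --pt "0.5 0 -0.08" --pt "0.75 0 -0.12" --pt "1.0 0 -0.16" --pt "1.25 0 -0.2" --pt "1.5 0 -0.24" --pt "1.75 0 -0.28" --pt "2.0 0 -0.31" --roll '[0,0,0,0,0,0,0,0]' --claw '[50,50,50,50,50,50,50,50]'

```text
t: 6.1
tool_pos: [0.4922, 0.0884, 0.0436]
ee_rot: [-3.14, 0.09, -0.005]
wrist_force: [-4.4, -0.1, 1.5]
finger_gap: 0.502
```

Call:
play_rows --pt "0.25 0 -0.04" --pt "0.5 0 -0.08" --pt "0.75 0 -0.12" --pt "1.0 0 -0.16" --pt "1.25 0 -0.2" --pt "1.5 0 -0.24" --pt "1.75 0 -0.28" --pt "2.0 0 -0.31" --roll '[0,0,0,0,0,0,0,0]' --claw '[50,50,50,50,50,50,50,50]'

```text
t: 6.9
tool_pos: [0.5124, 0.0872, 0.0468]
ee_rot: [-3.14, 0.09, -0.005]
wrist_force: [-3.2, -0.5, 2.0]
finger_gap: 0.499
```

Run:
```python
from st import *
from cell import cams
import cv2
s=cams.snapshot("wrist"); cv2.imwrite("pics/wrist5.png",cv2.convertScaleAbs(s["color"],alpha=1.3))
goto(-.016,-.001,.034+.158*.096)
```

```text
t 6.9 p [0.5124 0.0872 0.0468] xaxis yaw -0.057 zax [ 0.003  0.001 -1.   ] F [-3.16 -0.5   2.04] gap 0.499
chute xy -0.0347 -0.0006
goto -0.016 -0.001 0.049168 cm [ 1.87  0.04 -0.23] roll -0.0
```

View pics/wrist5.png

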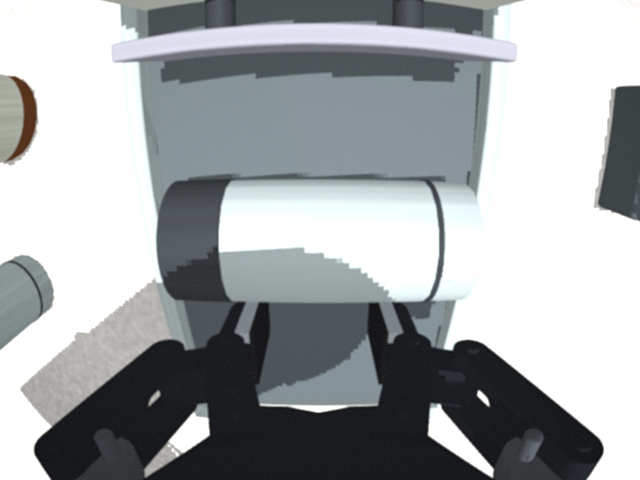

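The plate is at about row 50 and the canister is still square, with its upper edge at row 180. Continuing at the same pace, and slower once it reaches the plate.

Call:
play_rows --pt "0.25 0 -0.04" --pt "0.5 0 -0.08" --pt "0.75 0 -0.12" --pt "1.0 0 -0.16" --pt "1.25 0 -0.2" --pt "1.5 0 -0.24" --pt "1.75 0 -0.28" --pt "2.0 0 -0.31" --roll '[0,0,0,0,0,0,0,0]' --claw '[50,50,50,50,50,50,50,50]'

```text
t: 7.75
tool_pos: [0.5332, 0.0863, 0.0501]
ee_rot: [-3.139, 0.089, -0.006]
wrist_force: [-3.3, -0.7, 1.5]
finger_gap: 0.504
```

Call:
play_rows --pt "0.25 0 -0.04" --pt "0.5 0 -0.08" --pt "0.75 0 -0.12" --pt "1.0 0 -0.16" --pt "1.25 0 -0.2" --pt "1.45 0 -0.23" --pt "1.65 0 -0.26" --pt "1.8 0 -0.28" --roll '[0,0,0,0,0,0,0,0]' --claw '[50,50,50,50,50,50,50,50]'

```text
t: 8.55
tool_pos: [0.5513, 0.0852, 0.053]
ee_rot: [-3.139, 0.089, -0.006]
wrist_force: [-3.6, -0.8, 3.6]
finger_gap: 0.499
```

Run:
```python
from st import *
from cell import cams
import cv2
s=cams.snapshot("wrist"); cv2.imwrite("pics/wrist6.png",cv2.convertScaleAbs(s["color"],alpha=1.3))
goto(.017,-.001,.034+.158*.129)
```

```text
t 8.55 p [0.5513 0.0852 0.053 ] xaxis yaw -0.0568 zax [ 0.004  0.001 -1.   ] F [-3.58 -0.79  3.55] gap 0.499
chute xy 0.0043 -0.0003
goto 0.017 -0.001 0.054382 cm [ 1.27  0.06 -0.13] roll -0.0
```

View pics/wrist6.png

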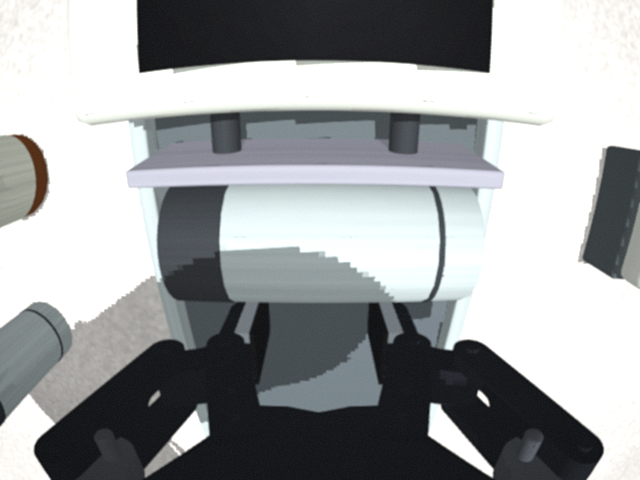

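The canister's upper edge is almost at the plate, and it is square to it. I'll push the plate in slowly, watching the force.

Call:
play_rows --pt "0.12 0 -0.02" --pt "0.24 0 -0.04" --pt "0.36 0 -0.05" --pt "0.48 0 -0.07" --pt "0.6 0 -0.09" --pt "0.72 0 -0.11" --pt "0.84 0 -0.13" --pt "0.96 0 -0.15" --roll '[0,0,0,0,0,0,0,0]' --claw '[50,50,50,50,50,50,50,50]'

```text
t: 9.4
tool_pos: [0.5598, 0.0846, 0.0543]
ee_rot: [-3.14, 0.09, -0.003]
wrist_force: [-9.9, 2.3, 5.3]
finger_gap: 0.498
```

Run:
```python
from st import *
from cell import cams
import cv2
s=cams.snapshot("wrist"); cv2.imwrite("pics/wrist7.png",cv2.convertScaleAbs(s["color"],alpha=1.3))
```

```text
t 9.4 p [0.5598 0.0846 0.0543] xaxis yaw -0.0571 zax [ 0.002  0.001 -1.   ] F [-9.87  2.3   5.3 ] gap 0.498
chute xy 0.0128 -0.0005
```

View pics/wrist7.png

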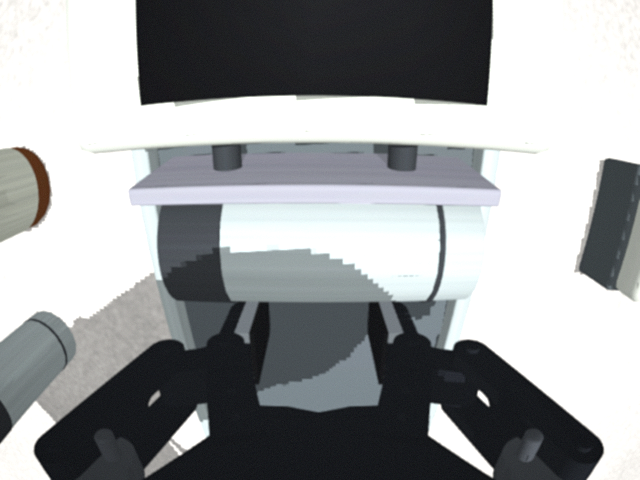

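The plate is now in contact and moving in, at about 10 N. I'll continue in small steps.

Call:
play_rows --pt "0.16 0 -0.02" --pt "0.2 0 -0.03" --pt "0.25 0 -0.04" --pt "0.3 0 -0.05" --roll '[0,0,0,0]' --claw '[50,50,50,50]'

```text
t: 9.85
tool_pos: [0.5612, 0.0843, 0.0545]
ee_rot: [-3.14, 0.09, 0.001]
wrist_force: [-10.5, 3.7, 5.0]
finger_gap: 0.5
```

Run:
```python
from st import *
```

```text
t 9.85 p [0.5612 0.0843 0.0545] xaxis yaw -0.0575 zax [-0.001  0.    -1.   ] F [-10.48   3.66   5.03] gap 0.5
chute xy 0.0142 -0.0007
```

Call:
play_rows --pt "0.19 0 -0.02" --pt "0.22 0 -0.03" --pt "0.26 0 -0.04" --pt "0.3 0 -0.05" --roll '[0,0,0,0]' --claw '[50,50,50,50]'

```text
t: 10.25
tool_pos: [0.5623, 0.084, 0.0546]
ee_rot: [3.14, -0.091, -0.007]
wrist_force: [-9.4, 2.3, 6.9]
finger_gap: 0.501
```

Run:
```python
from st import *
from cell import cams
import cv2
print(s['ft_torque'].round(3))
s=cams.snapshot("wrist"); cv2.imwrite("pics/wrist8.png",cv2.convertScaleAbs(s["color"],alpha=1.3))
```

```text
t 10.25 p [0.5623 0.084  0.0546] xaxis yaw -0.058 zax [-0.004 -0.    -1.   ] F [-9.4   2.31  6.94] gap 0.501
chute xy 0.0152 -0.0009
[1.075 3.678 0.005]
```

View pics/wrist8.png

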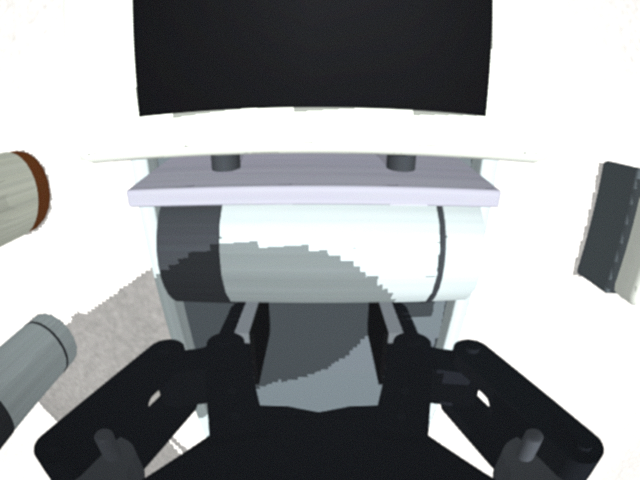

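The gap between plate and head is still shrinking (the rods now span rows 153–170) and the canister is still square. A little further.

Call:
play_rows --pt "0.21 0 -0.03" --pt "0.24 0 -0.04" --pt "0.27 0 -0.04" --pt "0.3 0 -0.05" --roll '[0,0,0,0]' --claw '[50,50,50,50]'

```text
t: 10.7
tool_pos: [0.5631, 0.0838, 0.0547]
ee_rot: [3.139, -0.092, -0.013]
wrist_force: [-11.5, 3.7, 7.2]
finger_gap: 0.499
```

Run:
```python
from st import *
```

```text
t 10.7 p [0.5631 0.0838 0.0547] xaxis yaw -0.0584 zax [-0.008 -0.001 -1.   ] F [-11.54   3.7    7.25] gap 0.499
chute xy 0.016 -0.0011
```

Call:
play_rows --pt "0.23 0 -0.03" --pt "0.26 0 -0.04" --pt "0.3 0 -0.04" --pt "0.34 0 -0.04" --pt "0.34 0 -0.04" --roll '[0,0,0,0,0]' --claw '[50,50,50,50,50]'

```text
t: 11.2
tool_pos: [0.5639, 0.0836, 0.0547]
ee_rot: [3.139, -0.092, -0.019]
wrist_force: [-12.8, 3.9, 9.4]
finger_gap: 0.502
```

Run:
```python
from st import *
from cell import cams
import cv2
s=cams.snapshot("wrist"); cv2.imwrite("pics/wrist9.png",cv2.convertScaleAbs(s["color"],alpha=1.3))
s=cams.snapshot("top"); cv2.imwrite("pics/top9.png",cv2.convertScaleAbs(s["color"],alpha=1.3))
```

```text
t 11.2 p [0.5639 0.0836 0.0547] xaxis yaw -0.0588 zax [-0.012 -0.001 -1.   ] F [-12.8    3.92   9.38] gap 0.502
chute xy 0.0169 -0.0012
```

View pics/wrist9.png

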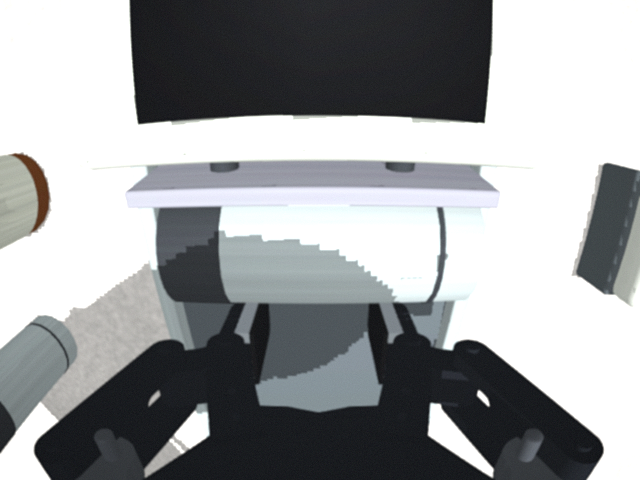

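Still creeping in, with the visible rods down to rows 163–170. I'll ease the finger upward a little to relieve the downward rub, and keep pushing.

Call:
play_rows --pt "0.26 0 -0.05" --pt "0.3 0 -0.08" --pt "0.34 0 -0.1" --pt "0.38 0 -0.1" --pt "0.38 0 -0.1" --roll '[0,0,0,0,0]' --claw '[50,50,50,50,50]'

```text
t: 11.8
tool_pos: [0.5648, 0.0834, 0.055]
ee_rot: [3.138, -0.093, -0.027]
wrist_force: [-13.8, 5.5, 6.3]
finger_gap: 0.498
```

Run:
```python
from st import *
from cell import cams
import cv2
s=cams.snapshot("wrist"); cv2.imwrite("pics/wrist10.png",cv2.convertScaleAbs(s["color"],alpha=1.3))
print(s['R'].round(5).tolist(),s['t'].round(5).tolist())
```

```text
t 11.8 p [0.5648 0.0834 0.055 ] xaxis yaw -0.0594 zax [-0.017 -0.002 -1.   ] F [-13.78   5.49   6.35] gap 0.498
chute xy 0.0178 -0.0014
[[-0.05977, -0.99821, 0.00251], [-0.94793, 0.05755, 0.31325], [-0.31283, 0.01635, -0.94967]] [0.11614, 0.54312, 0.38654]
```

View pics/wrist10.png

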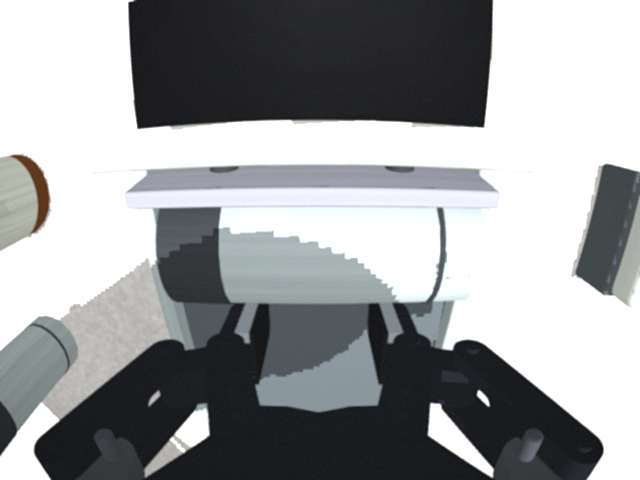

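```bash
cat > pl.py <<'E'
from st import *
from cell import cams
import cv2
def fish(s,uv,z):
    d=np.array([uv[0]-s['cx'],uv[1]-s['cy']]);r=np.hypot(*d);th=r/s['fx']
    v=np.array(s['R']).T@np.append(d/r*np.sin(th),np.cos(th));o=-np.array(s['R']).T@np.array(s['t'])
    X=o+v*(z-o[2])/v[2]; e=X[:2]-q[:2]; return np.array([c*e[0]+sn*e[1],-sn*e[0]+c*e[1]])
E
python3 - <<'E'
from pl import *
w=cams.snapshot("wrist")
g=cv2.cvtColor(w["color"],cv2.COLOR_BGR2GRAY)
for u in (180,313,440): print(u,g[155:215,u].tolist())
for uv in [(130,192),(313,192),(495,192)]: print(uv,fish(w,uv,.0905))
E
```

```text
t 11.85 p [0.5648 0.0834 0.055 ] xaxis yaw -0.0594 zax [-0.017 -0.002 -1.   ] F [-12.98   5.36   6.02] gap 0.498
chute xy 0.0178 -0.0014
180 [239, 239, 237, 234, 232, 229, 225, 223, 219, 214, 209, 198, 176, 141, 123, 116, 116, 118, 123, 122, 122, 119, 121, 123, 121, 120, 121, 122, 122, 122, 124, 122, 120, 119, 134, 159, 180, 188, 190, 190, 187, 187, 185, 185, 185, 184, 183, 186, 187, 188, 189, 174, 135, 88, 64, 59, 62, 62, 64, 63]
313 [217, 227, 228, 225, 221, 218, 213, 207, 195, 164, 131, 117, 116, 120, 119, 122, 121, 121, 119, 119, 120, 120, 121, 123, 123, 124, 124, 125, 123, 122, 118, 118, 138, 167, 185, 192, 191, 191, 188, 188, 188, 186, 186, 186, 186, 186, 187, 189, 190, 186, 171, 165, 184, 196, 196, 196, 197, 199, 199, 201]
440 [239, 237, 236, 233, 230, 226, 224, 219, 215, 210, 203, 186, 154, 125, 114, 115, 115, 119, 117, 120, 118, 116, 116, 117, 116, 120, 123, 122, 124, 122, 122, 121, 118, 126, 148, 171, 183, 190, 191, 192, 192, 189, 187, 188, 189, 188, 187, 186, 189, 191, 190, 171, 124, 79, 63, 59, 61, 62, 60, 63]
(130, 192) [0.0761985  0.05745167]
(313, 192) [ 0.07471092 -0.00067168]
(495, 192) [ 0.07560841 -0.05773475]
```

Run:
```python
from pl import *
w=cams.snapshot("wrist")
for uv in [(130,206),(313,205),(495,206),(313,187.5)]: print(uv,fish(w,uv,.0905 if uv[1]>190 else .0915))
# canister upper silhouette etc: dark band edges
```

```text
t 11.9 p [0.5648 0.0834 0.055 ] xaxis yaw -0.0594 zax [-0.017 -0.002 -1.   ] F [-13.49   5.76   6.52] gap 0.502
chute xy 0.0178 -0.0014
(130, 206) [0.07163607 0.0580863 ]
(313, 205) [ 0.07081967 -0.00064482]
(495, 206) [ 0.07107999 -0.05829155]
(313, 187.5) [ 0.07622977 -0.00069224]
```

The top front edge of the plate now measures about 8 mm up from rest, within the ±2 mm calibration, and its two ends are level. To check it's against the end, I'll push a little more and see whether the force rises without motion.

Call:
play_rows --pt "0.3 -0.03 -0.05" --pt "0.35 -0.05 -0.06" --pt "0.4 -0.05 -0.08" --pt "0.4 -0.05 -0.08" --pt "0.4 -0.05 -0.08" --roll '[0,0,0,0,0]' --claw '[50,50,50,50,50]'

```text
t: 12.45
tool_pos: [0.5648, 0.0834, 0.055]
ee_rot: [3.137, -0.094, -0.038]
wrist_force: [-16.1, 4.4, 10.0]
finger_gap: 0.498
```

Run:
```python
from pl import *
w=cams.snapshot("wrist")
g=cv2.cvtColor(w["color"],cv2.COLOR_BGR2GRAY); cv2.imwrite("pics/wrist11.png",w["color"])
for u in (180,313,440): print(u,g[160:212,u].tolist())
```

```text
t 12.45 p [0.5648 0.0834 0.055 ] xaxis yaw -0.0601 zax [-0.024 -0.002 -1.   ] F [-16.07   4.36  10.01] gap 0.498
chute xy 0.0178 -0.0014
180 [233, 232, 228, 226, 223, 218, 213, 207, 189, 154, 127, 119, 121, 122, 123, 125, 120, 122, 123, 123, 124, 122, 121, 124, 123, 124, 125, 122, 121, 121, 131, 157, 180, 189, 190, 190, 190, 189, 188, 186, 187, 186, 186, 187, 190, 191, 190, 180, 146, 98, 68, 61]
313 [224, 220, 217, 212, 205, 178, 143, 122, 120, 118, 123, 124, 123, 123, 119, 118, 121, 125, 123, 124, 124, 125, 125, 124, 126, 125, 120, 118, 137, 169, 184, 192, 194, 194, 192, 191, 190, 189, 187, 187, 187, 188, 188, 191, 191, 189, 180, 182, 189, 195, 196, 199]
440 [231, 230, 228, 224, 220, 215, 209, 189, 160, 130, 118, 116, 120, 122, 118, 120, 118, 118, 115, 120, 121, 123, 124, 124, 122, 122, 123, 123, 122, 129, 150, 175, 189, 191, 194, 193, 191, 193, 188, 190, 191, 191, 189, 190, 192, 193, 188, 168, 117, 74, 61, 61]
```

The TCP didn't move while the force rose from 13 to 16 N, so the plate is against its end. Final look.

Run:
```python
from pl import *
for n in("scene","top","wrist"):
    w=cams.snapshot(n); cv2.imwrite(f"pics/{n}12.png",cv2.convertScaleAbs(w["color"],alpha=1.4))
for uv in [(130,207),(313,205.5),(495,207)]: print(fish(w,uv,.0905))
s=telemetry.get_state();print(s['t'],s['tool_pos'],s['wrist_force'],s['joint_vel'].round(4))
```

```text
t 12.5 p [0.5648 0.0834 0.055 ] xaxis yaw -0.0601 zax [-0.024 -0.002 -1.   ] F [-16.79   5.2   10.42] gap 0.502
chute xy 0.0178 -0.0014
[0.07168994 0.05788871]
[ 0.07099302 -0.0006433 ]
[ 0.07101829 -0.05817718]
12.65 [0.5648034  0.08341543 0.05499731] [-17.98308561   5.84523214  10.00343379] [-0.0005 -0.0001 -0.0004  0.001   0.0005  0.0017]
```

View pics/wrist12.png

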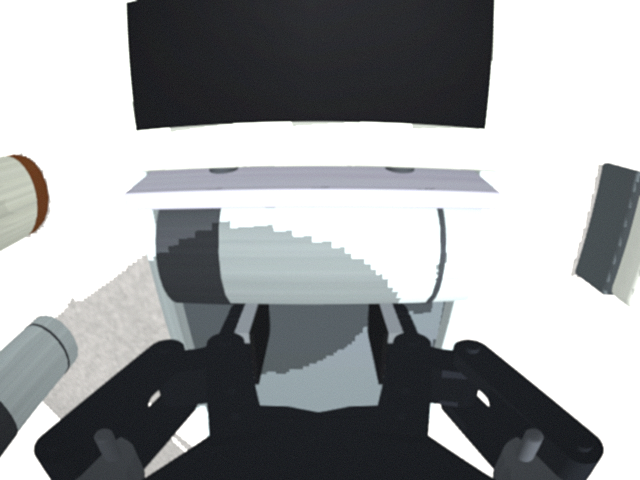

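View pics/scene12.png

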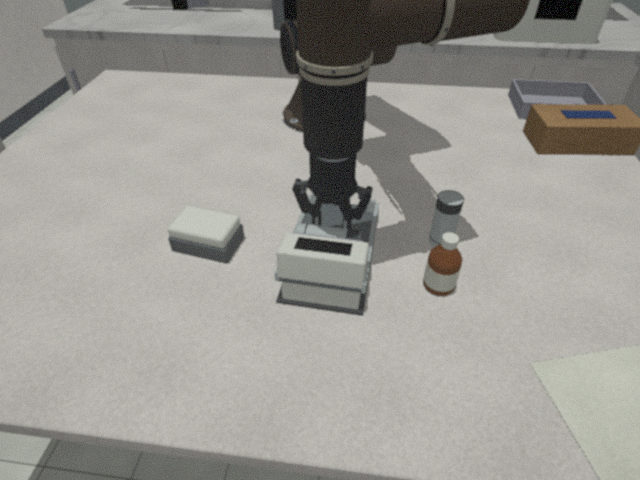

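The picture shows the canister square against the plate and the bystanders in place. The force is still creeping up (16 to 18 N), so I'll hold with a slightly smaller push and see if it settles.

Call:
play_rows --pt "0.3 -0.03 -0.04" --pt "0.25 -0.03 -0.04" --pt "0.25 -0.03 -0.04" --pt "0.25 -0.03 -0.04" --pt "0.25 -0.03 -0.04" --pt "0.25 -0.03 -0.04" --pt "0.25 -0.03 -0.04" --pt "0.25 -0.03 -0.04" --roll '[0,0,0,0,0,0,0,0]' --claw '[50,50,50,50,50,50,50,50]'

```text
t: 13.45
tool_pos: [0.5646, 0.0834, 0.055]
ee_rot: [3.136, -0.095, -0.045]
wrist_force: [-13.4, 4.8, 7.8]
finger_gap: 0.502
```

Run:
```python
from pl import *
for i in range(8):
    w=cams.snapshot("wrist"); s=telemetry.get_state();print(s['t'],s['tool_pos'].round(5),s['ee_rot'].round(3),s['wrist_force'].round(2))
for uv in [(130,207),(313,205.5),(495,207)]: print(fish(w,uv,.0905))
cv2.imwrite("pics/wrist13.png",cv2.convertScaleAbs(w["color"],alpha=1.1))
```

```text
t 13.45 p [0.5646 0.0834 0.055 ] xaxis yaw -0.0605 zax [-0.029 -0.003 -1.   ] F [-13.43   4.8    7.77] gap 0.502
chute xy 0.0176 -0.0014
13.5 [0.56464 0.08347 0.05497] [ 3.136 -0.095 -0.045] [-14.1    3.57   8.18]
13.55 [0.56462 0.08345 0.05497] [ 3.136 -0.095 -0.045] [-13.23   3.87   8.73]
13.6 [0.56463 0.08346 0.05497] [ 3.136 -0.095 -0.045] [-12.94   3.8    8.79]
13.65 [0.56461 0.08344 0.05498] [ 3.136 -0.095 -0.045] [-13.4    4.19   8.84]
13.7 [0.56462 0.08347 0.05498] [ 3.136 -0.095 -0.045] [-13.19   3.54   8.49]
13.75 [0.56463 0.08346 0.05498] [ 3.136 -0.095 -0.045] [-13.51   4.73   8.49]
13.8 [0.56464 0.08347 0.05497] [ 3.136 -0.095 -0.045] [-12.94   3.98   8.41]
13.85 [0.56461 0.08343 0.05496] [ 3.136 -0.095 -0.045] [-13.48   4.15   8.5 ]
[0.07177463 0.05773293]
[ 0.07104662 -0.00061555]
[ 0.07103989 -0.05802301]
```

View pics/wrist13.png

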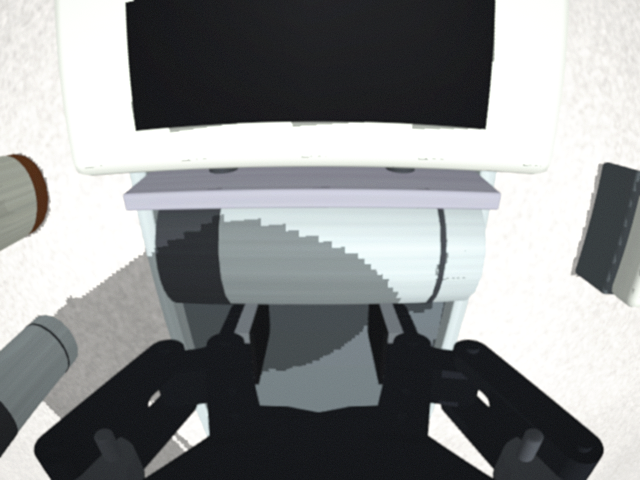

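The push is steady at about 13 N, the plate hasn't moved, and the canister is square. Handing in.

```bash
python3 -c "
from cell import order
print(order.hand_in())"
```

```text
the job is handed in; nothing more can be done
None
```

I pushed the canister up the chute with two half-open fingertips, at about 2.5 cm/s and slower once it met the plate. I handed in while still holding it against the pressed-in stop plate. The hand-in reports no verdict, so the state below is from my own last checks.

- **Plate travel:** from the wrist view, the plate's top edge is about 8 mm in from its rest position, but the calibration is only good to about 2 mm. Pushing harder raised the force from 13 to 16–18 N without moving the tool, so I take the plate to be at its end stop.
- **Square and at rest:** the two ends of the plate's edge measure within 1 mm of each other. The canister looks parallel to the plate, and the pose stayed still over 0.4 s.
- **Push:** it settled at about 13 N along the slope after I eased it off, because it had crept up to 18 N.
- **Bystanders:** the spare canister, the bottle and the tip box look unmoved in the last scene picture, judged by eye only.

Two readings were not ideal. There is an unexplained 4 N sideways and 8 N upward force on the tool, which I put down to friction against the canister. The tool also ended tilted about 1.7° because the arm gives a little under load.

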